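Put a honing disc away in the rack

TASK

Lift the honing disc with the upright tab out of the honing machine (its hub is the only free grip there), lay it flat on the bench and let go of it, so that you can change your grip. Then take it by its tab and slide it, tab outwards, into the empty lower slot of the rack until it is fully home against the back. Leave the disc in the upper slot and everything else on the bench where they are.

Things in the scene. Friction and masses are not known exactly. Their poses are not given: they have to be found in the camera images.
- disc_center (a point): the honing disc: a steel disc 90 mm across and 6 mm thick, 0.15 kg (varies by a third). This point is at its centre, half-way up the plate (3 mm above the underside). x, y lie in the plane of the disc, z up out of the hub side; the tab lies towards -x.
- disc_hub (a point): the disc's round hub, 24 mm across, standing 14 mm up from the middle of the disc's upper face (its top is 20 mm above the underside); the point is at its centre, 13 mm above the underside. Axes as disc_center.
- disc_tab (a point): the disc's upright tab: a flat tongue 12 mm wide runs from the rim to 70 mm from the disc's centre; on it stands an upright block 16 mm long radially (52 to 68 mm from the centre), 10 mm wide crosswise (the width to grip) and 22 mm high (6 to 28 mm above the underside). The point is the block's centre: 60 mm from the disc's centre towards the disc's -x, 17 mm above the underside. Axes as disc_center.
- honer_deck (a point): centre of the surface of the honing machine's round deck, 40 mm above the bench. The green machine, 150 mm square, is fixed, but its place and yaw differ; it may be on the robot's left or right. At the start the disc lies on the deck, tab to the machine's -x (the robot's side), between five studs 9 mm high, 52.5 mm from the centre.
- honer_pocket (a point): top centre of the machine's U-shaped steel drive pocket, 70 mm above the bench, 67 mm from the deck's centre towards the machine's -x; 34 mm long, 44 mm wide. It closely surrounds the tab (5 mm free each side, 8 mm beyond, pocket 2 mm higher than the tab), so the tab cannot be gripped there. The disc lifts straight up by its hub, 35 mm or more to clear the pocket.
- slot_low (a point): the rack's empty lower slot: where the centre of the disc's underside is when the disc is fully home. x points into the rack, z up. Height 30 to 55 mm above the bench: must be read. Mouth 48 mm from this point towards -x, back stop (two posts) 45 mm towards +x. The disc rides on two ledges, one along each side wall, their tops level with this point; the slot is 12 mm high and 96 mm wide.
- rack_roof (a point): top centre of the rack's roof, 56 mm above slot_low, in a 40 mm square window. The rack is a fixed grey box, 112 mm wide, open towards its own -x (roughly to the robot); open back; it may be on the robot's left or right, turned, and its height differs by up to 25 mm. Between its ledges (14 mm wide) the middle, 68 mm wide, is open, so that the hub passes. The tongue and tab stay outside the mouth. Axes as slot_low.
- disc_upper: a like steel disc, 90 mm by 6 mm with a hub but without a tab, loose in the rack's upper slot, 26 mm above the lower one; origin at the centre of its underside. To be left there.
- handle_a: wooden knife handle, 110 mm long along its x, 30 mm thick, lying loose; origin under its centre. Bystander.
- handle_b: wooden knife handle like handle_a. Bystander.
- knife: kitchen knife lying flat, 270 mm long along its x; origin under its middle. Bystander.
- whetstone: brick-red whetstone, 160 x 55 x 28 mm; origin under its centre. Bystander.
- oil_can: closed metal can, 56 mm across, 100 mm high; origin under its centre. Bystander.
- carton: red carton 70 x 80 x 50 mm; origin under its centre. Bystander.
- brush: hand brush lying flat, long along its x. Bystander.
There are look-alikes about, which are no part of the job. What is shaped like the part that bears disc_center but green or yellow is not meant.

How it is judged (in metres and radians):
On the way, in this order (a step that is already met when the one before it is completed fails the run):
1. the disc lies flat on the bench, let go of (height (world z) of disc_center below 0.006 m and angle between disc_center's own z axis and vertical below 0.05 rad and contact force between disc and the fingers below 0.1 N and linear speed of disc below 0.02 m/s), for 0.2 s.
2. the disc, held at its tab, has its front part in the lower slot (x of disc_center in the frame of slot_low between -0.085 and -0.01 m and y of disc_center in the frame of slot_low between -0.01 and 0.01 m and z of disc_center in the frame of slot_low between -0.001 and 0.011 m and distance between the grasp point and disc_tab below 0.04 m and contact force between disc and the fingers above 1 N), for 0.04 s.
At the end, for the whole second after the job is handed in: the disc lies in the rack's lower slot, flat on the ledges (within 3 mm in height and 0.06 rad), within 5 mm of fully home and 7 mm of the middle sideways, its tab outside the mouth, let go of and at rest (x of disc_center in the frame of slot_low between -0.005 and 0.004 m and y of disc_center in the frame of slot_low between -0.007 and 0.007 m and z of disc_center in the frame of slot_low between 0 and 0.006 m and angle between disc_center's own z axis and vertical below 0.06 rad and x of disc_tab in the frame of slot_low below -0.048 m and linear speed of disc below 0.01 m/s and contact force between disc and the fingers below 0.1 N); the robot touches nothing.
It fails at once if the disc in the upper slot is pushed by more than 10 mm (distance of disc_upper from where it was at the start of the episode above 0.01 m).
It fails at once if another thing on the bench is moved by more than 30 mm (distance of any of handle_a, handle_b, knife, whetstone, oil_can, carton, brush from where it was at the start of the episode above 0.03 m).
It also fails if it takes over 64 s, if anything falls off the work surface, if the arm or the gripper's body presses on something with over 40 N, if the wrist force passes 120 N, or if a joint passes its speed limit or range.

ROBOT

A 7-joint arm with a two-finger parallel gripper is mounted at the origin on the work surface. World frame = base frame: x ahead of the robot, y to its left, z up, the work surface at z = 0. Lengths are in m, angles in degrees, forces in N, time in s.
With the tool pointing down it reaches from about 0.425 to 0.95 m from the base axis. Payload 4.7 kg.
Tool frame: the origin (TCP) lies between the finger pads; the fingertips stand robot.tip_extent ahead of it and the grasp point (between the pads) lies 8 mm behind it (robot.tip_extent is the distance from the TCP to the fingertips, in m); z points along the fingers, y is the direction in which the jaws open and shut (so a half turn about z gives the same grasp; the last joint's range is limited). The gripper opens to 85 mm and grips with 20 to 120 N. Pads are 22 mm wide; open, the fingers measure 114 mm over their backs; the gripper's body (76 mm by 85 mm) begins 54 mm behind the grasp point. The pads swing forward as they close: fully open they stand 13 mm farther back than shut.
Start: joints at [-77.229, 26.849, -2.785, 87.806, 1.381, 65.374, -4.715], TCP at [0.168, 0.654, 0.242] pointing down, gripper open.
Joint ranges: [-148.3, 148.3], [-19.14, 114.17], [-79.39, 73.82], [5.75, 140.21], [-59.74, 239.74], [12.07, 113.84], [-152.46, 152.46]. Speed limits (degrees/s): [147.25, 147.25, 180, 180, 180, 180, 180].

INTERFACE

Orientations are given as [roll, pitch, yaw] about the fixed x, y, z axes, in that order (R = Rz(yaw) Ry(pitch) Rx(roll)).
In Python, from rig import robot gives the robot as it stands. Calls block until the motion is done:
- robot.move_pose(position, orientation): joint-space move of the TCP to a pose.
- robot.line_to(position, rot=None, feed=0.15, f_stop=None): straight line of the TCP; rot=None keeps the orientation; feed is the mean speed in m/s. With f_stop (N) it stops when the force on the tool has changed by that much, and returns True; else False.
- robot.movej(angles): joint-space move.
- robot.grip(opening, grip_force=None): finger opening in m; grip_force is the grip in N (None keeps the last); returns when the fingers have stopped.
- robot.sleep(seconds).
- robot.solve_ik(position, orientation): joint angles nearest the present ones, or None.
- robot.state(): the state.
- robot.grab_frame(name): name is "side" or "top"; returns a dict with "image" (480x640x3 uint8, red, green, blue), "range_z" (480x640 float32, m along the optical axis (not along the pixel's ray), 0 where there is no reading), "mtx" (3x3 intrinsics, pixels), "pose" (4x4, takes a point from camera to world coordinates). Camera axes: x right, y down, z forward; pixel columns grow to the right and rows downward; lengths in m; the calibration is good to about 2 mm. A picture is of the moment at which its call begins.
A pose or a line that the arm cannot do raises robot.PlanningError and nothing moves.
- robot.finish_job(): hands the job in, once; it reports no verdict.
The state is a dict: "time_s": time; "joints": joint angles; "joint_velocities": joint speeds; "joint_efforts": joint torques, N m; "eef_pos": TCP position; "tcp_rot": TCP orientation; "contact_force": force on the tool from outside, world axes, zero at the start; "moment": the same for the moment, N m; "finger_gap": finger opening in m.
Only numpy, scipy, OpenCV 4.12 (cv2) and the standard library are available. Lean on these libraries where they do the work, as an engineer would, in place of code of your own. Each camera call takes 0.05 s, during which the arm holds its last target.

## Working session

There is one attempt and no reset: what is moved stays moved. The work goes in short steps, each a Python script; the robot and the scene stay as the last script left them, time stands still between calls to the robot, and variables do not carry over. Pictures are saved under pics/ and viewed, and the job is handed in when it is done.

```bash
ls; mkdir -p pics
python3 - <<'E'
from rig import robot
import cv2,numpy as np
s=robot.state();print(s['time_s'],s['eef_pos'],s['tcp_rot'],s['finger_gap'],robot.tip_extent)
for n in('side','top'):
    f=robot.grab_frame(n)
    cv2.imwrite(f'pics/{n}0.png',f['image'][:,:,::-1]);np.savez(f'{n}0.npz',**f)
    print(n,f['mtx'].tolist(),f['pose'].round(4).tolist())
E
```

```text
pics
0.0 [0.16801557 0.65316655 0.24126164] [-1.79887643e+02  2.56221350e-03  1.65574989e+02] 0.08549099472441929 0.011
side [[561.6642135146559, 0.0, 322.5481871425646], [0.0, 561.6642135146559, 243.28122706413077], [0.0, 0.0, 1.0]] [[0.8634, -0.2255, 0.4513, -0.0375], [-0.5041, -0.4222, 0.7534, -0.9085], [0.0207, -0.878, -0.4782, 0.6756], [0.0, 0.0, 0.0, 1.0]]
top [[454.0873522271807, 0.0, 317.0121125458405], [0.0, 454.0873522271807, 237.51987033977548], [0.0, 0.0, 1.0]] [[0.0056, -0.9879, 0.1551, 0.3407], [-0.9999, -0.0032, 0.0157, 0.0007], [-0.015, -0.1552, -0.9878, 1.0952], [0.0, 0.0, 0.0, 1.0]]
```

View pics/side0.png

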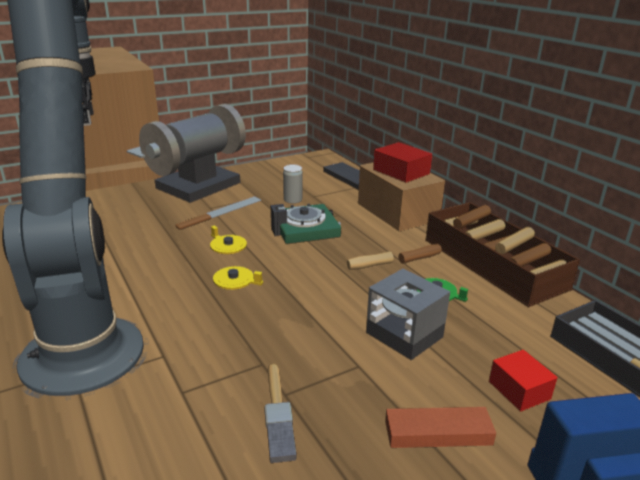

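View pics/top0.png

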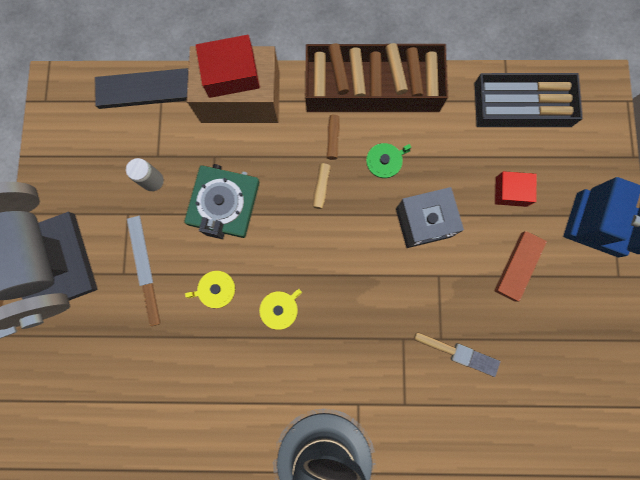

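Run:
```python
import cv2,numpy as np
a=cv2.imread('pics/top0.png');s=cv2.imread('pics/side0.png')
c=lambda im,x,y,w,h,k:cv2.resize(im[y:y+h,x:x+w],None,fx=k,fy=k,interpolation=cv2.INTER_CUBIC)
A=c(a,175,155,100,90,4);B=c(a,385,175,100,90,4);C=c(s,260,190,100,75,4);D=c(s,355,260,100,105,4)[:300]
D=c(s,355,265,100,93,4)
C=c(s,260,185,100,75,4)
out=np.vstack([np.hstack([A,B]),]) ;cv2.imwrite('pics/cropT.png',out)
cv2.imwrite('pics/cropS.png',np.hstack([c(s,260,185,90,95,4),c(s,355,265,100,95,4)]))
```

```text
(no output)
```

View pics/cropT.png

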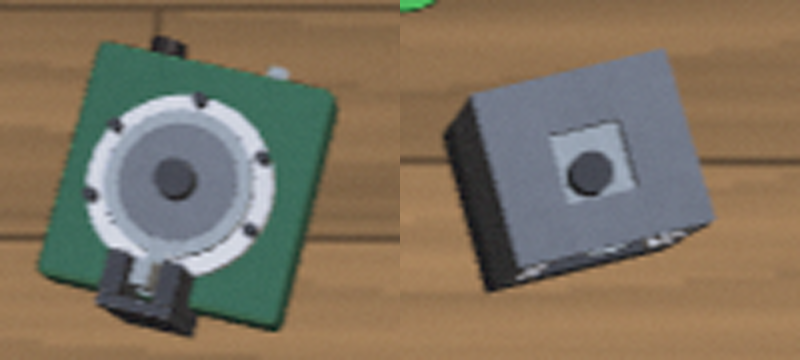

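View pics/cropS.png

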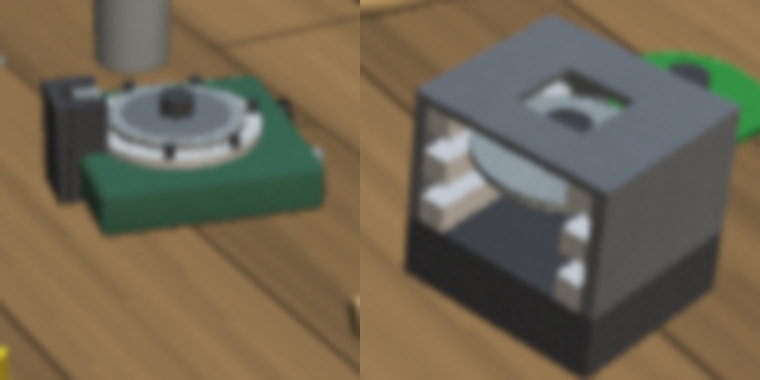

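```bash
cat > h.py <<'E'
import numpy as np,cv2
def cloud(f):
    K=f['mtx'];P=f['pose'];v,u=np.mgrid[0:480,0:640];d=f['range_z']
    c=np.stack([(u-K[0,2])/K[0,0]*d,(v-K[1,2])/K[1,1]*d,d],-1)
    w=c@P[:3,:3].T+P[:3,3];w[d==0]=np.nan;return w
def ray(f,u,v,z):
    K=f['mtx'];P=f['pose'];d=P[:3,:3]@np.array([(u-K[0,2])/K[0,0],(v-K[1,2])/K[1,1],1]);o=P[:3,3]
    return o+d*(z-o[2])/d[2]
def project(f,p):
    P=f['pose'];c=P[:3,:3].T@(np.asarray(p)-P[:3,3]);q=f['mtx']@c;return q[:2]/q[2]
E
python3 - <<'E'
from h import *
t=dict(np.load('top0.npz'));s=dict(np.load('side0.npz'))
for n,f in(('top',t),('side',s)):
    w=cloud(f)
    reg=((390,480,180,250),(355,460,265,365))[n=='side']
    x0,x1,y0,y1=reg;W=w[y0:y1,x0:x1].reshape(-1,3)
    h,e=np.histogram(W[:,2][np.isfinite(W[:,2])],np.arange(-.01,.14,.002));print(n,'rack z hist',[(round(a,3),int(b)) for a,b in zip(e,h) if b>40])
    z0=e[:-1][e[:-1]>.075][np.argmax(h[e[:-1]>.075])]+.001
    m=np.abs(w[...,2]-z0)<.004;mm=np.zeros_like(m);mm[y0:y1,x0:x1]=m[y0:y1,x0:x1]
    zr=np.median(w[mm][:,2]);print(' roof z',zr)
    P=w[mm][:,:2].astype(np.float32);r=cv2.minAreaRect(P);print(' rect',r)
    # refine with pixel contour
    c=max(cv2.findContours(mm.astype(np.uint8),cv2.RETR_EXTERNAL,cv2.CHAIN_APPROX_NONE)[0],key=cv2.contourArea)
    q=np.array([ray(f,*p,zr)[:2] for p in c[:,0]],np.float32);print(' rect contour',cv2.minAreaRect(q))
    reg=((175,270,155,245),(265,350,195,250))[n=='side'];x0,x1,y0,y1=reg
    hsv=cv2.cvtColor(f['image'],cv2.COLOR_RGB2HSV)
    g=((hsv[...,0]>55)&(hsv[...,0]<95)&(hsv[...,1]>90)&(w[...,2]>.03)&(w[...,2]<.05));gm=np.zeros_like(g);gm[y0:y1,x0:x1]=g[y0:y1,x0:x1]
    print(' green z',np.median(w[gm][:,2]),'rect',cv2.minAreaRect(w[gm][:,:2].astype(np.float32)))
    sub=np.zeros_like(g);sub[y0:y1,x0:x1]=1
    hist,e=np.histogram(w[sub][:,2],np.arange(0,.09,.002));print(' z',[(round(a,3),int(b)) for a,b in zip(e,hist) if b>10])
    hub=sub&(hsv[...,2]<90)&(w[...,2]>.055)&(w[...,2]<.0635)
    n_,l,st,ce=cv2.connectedComponentsWithStats(hub.astype(np.uint8))
    for i in range(1,n_):
        if st[i,4]>15: print(' dark comp',ce[i],st[i],ray(f,*ce[i],.06),np.median(w[l==i],0))
    pk=sub&(w[...,2]>.066)&(w[...,2]<.074);print(' pocket',pk.sum(),cv2.minAreaRect(w[pk][:,:2].astype(np.float32)))
E
```

```text
top rack z hist [(np.float64(-0.006), 200), (np.float64(-0.004), 784), (np.float64(-0.002), 1220), (np.float64(0.0), 888), (np.float64(0.002), 263), (np.float64(0.004), 48), (np.float64(0.078), 59), (np.float64(0.08), 91), (np.float64(0.082), 66), (np.float64(0.094), 57), (np.float64(0.1), 74), (np.float64(0.102), 437), (np.float64(0.104), 836), (np.float64(0.106), 533), (np.float64(0.108), 101)]
 roof z 0.10516569897270073
 rect ((0.5503641366958618, -0.24063929915428162), (0.10150258243083954, 0.11348671466112137), 13.908167839050293)
 rect contour ((0.5499500036239624, -0.23995953798294067), (0.1013328954577446, 0.11377736926078796), 13.980960845947266)
 green z 0.03312955779002569 rect ((0.5985009074211121, 0.2478632777929306), (0.14856959879398346, 0.1483021229505539), 77.04883575439453)
 z [(np.float64(0.0), 1091), (np.float64(0.002), 348), (np.float64(0.004), 48), (np.float64(0.006), 16), (np.float64(0.008), 14), (np.float64(0.01), 17), (np.float64(0.012), 16), (np.float64(0.014), 16), (np.float64(0.016), 21), (np.float64(0.018), 11), (np.float64(0.02), 28), (np.float64(0.022)
[... 3068 characters left out ...]
 (np.float64(0.042), 146), (np.float64(0.044), 192), (np.float64(0.046), 85), (np.float64(0.048), 24), (np.float64(0.05), 18), (np.float64(0.052), 22), (np.float64(0.054), 12), (np.float64(0.056), 34), (np.float64(0.058), 31), (np.float64(0.06), 15), (np.float64(0.064), 17), (np.float64(0.066), 58), (np.float64(0.068), 31)]
 dark comp [303.5625  209.21875] [300 207   8   6  32] [0.59284992 0.24283356 0.06      ] [0.5953759  0.24639809 0.05776314]
 dark comp [278.06122449 213.3877551 ] [270 208  17   9  49] [0.52389991 0.25108786 0.06      ] [0.5209759  0.24808928 0.05950523]
 pocket 95 ((0.5305508375167847, 0.2651926577091217), (0.048416443169116974, 0.034138619899749756), 77.38866424560547)
```

Run:
```python
from h import *
from rig import robot
t=dict(np.load('top0.npz'));s=dict(np.load('side0.npz'))
for n,f in(('top',t),('side',s)):
    w=cloud(f).reshape(-1,3);w=w[np.isfinite(w[:,2])]
    for nm,(a,b,c,d) in dict(grinder=(.1,.6,.42,.9),midpath=(.35,.72,-.2,.2),brush=(.25,.45,-.42,-.15)).items():
        m=(w[:,0]>a)&(w[:,0]<b)&(w[:,1]>c)&(w[:,1]<d)&(w[:,2]>.012)
        q=w[m]; 
        if len(q):print(n,nm,len(q),q.min(0).round(3),q.max(0).round(3),np.percentile(q[:,2],99).round(3))
w=cloud(t);hsv=cv2.cvtColor(t['image'],cv2.COLOR_RGB2HSV)
# window
a=np.zeros((480,640),bool);a[195:240,415:455]=1
c=np.array([.5504,-.2407]);m=a&(w[...,2]<.1)&(np.hypot(w[...,0]-c[0],w[...,1]-c[1])<.032)
k=max(cv2.findContours(m.astype(np.uint8),cv2.RETR_EXTERNAL,cv2.CHAIN_APPROX_NONE)[0],key=cv2.contourArea)
q=np.array([ray(t,*p,.106)[:2] for p in k[:,0]],np.float32);print('window',cv2.minAreaRect(q))
# tab on machine: bright pixels in the pocket z~.066
m=(hsv[...,1]<60)&(hsv[...,2]>130);b=np.zeros_like(m);b[218:232,200:225]=1
print('tab?',np.argwhere(m&b)[:, ::-1].mean(0) , ray(t,*np.argwhere(m&b)[:, ::-1].mean(0),.066))
for p,r in [((.5942,.2496,.18),(180,0,y)) for y in(167,-13,)]+[((.5942,.2496,.06),(180,0,y)) for y in(167,-13)]+[((.52,-.07,.1),(180,0,y)) for y in(0,180,14,-166)]+[((.39,-.28,.07),(180,0,y)) for y in (14,-166)]:
    print(p,r[2],robot.solve_ik(list(p),list(r)))
```

```text
top grinder 9935 [0.276 0.42  0.012] [0.6   0.714 0.227] 0.224
top midpath 2050 [ 0.37  -0.2    0.012] [0.72 0.2  0.11] 0.108
top brush 463 [ 0.251 -0.42   0.012] [ 0.417 -0.211  0.033] 0.031
side grinder 8188 [0.151 0.422 0.012] [0.6   0.755 0.541] 0.527
side midpath 1571 [ 0.35  -0.2    0.012] [0.72  0.2   0.108] 0.106
side brush 621 [ 0.25  -0.42   0.012] [ 0.419 -0.211  0.03 ] 0.029
window ((0.5472465753555298, -0.24059541523456573), (0.038512084633111954, 0.03839540481567383), 14.398303031921387)
tab? [214.7125 220.575 ] [0.5413017 0.2542592 0.066    ]
(0.5942, 0.2496, 0.18) 167 [-33.06356755  27.20945353   9.06226084  96.5376787   -4.94643067
  56.64270801  54.73445444]
(0.5942, 0.2496, 0.18) -13 [ -54.49926944   31.75857843   40.52307188   97.84326588  -23.46828835
   59.17724823 -108.94837506]
(0.5942, 0.2496, 0.06) 167 [-31.9688124   35.27526702   7.63780634 101.23564851  -6.35473064
  43.90586727  55.86640636]
(0.5942, 0.2496, 0.06) -13 [ -51.11208507   39.84067796   35.80803695  102.43107715  -30.43510126
   47.72687596 -103.56412713]
(0.52, -0.07, 0.1) 0 [-43.4750416   40.02313128  66.26809409 118.36953554 -46.90388408
  53.72915689 -41.03035981]
(0.52, -0.07, 0.1) 180 [-17.91091068  24.72458037  26.62491608 117.18572791 -16.39297984
  41.61766028 108.97484854]
(0.52, -0.07, 0.1) 14 [-41.02779074  36.62142065  61.2201756  118.27608983 -42.4902212
  50.7185516  -31.30361019]
(0.52, -0.07, 0.1) -166 [-15.25910395  24.24781209  23.16245532 117.04190546 -14.15658709
  41.33737848 120.77467361]
(0.39, -0.28, 0.07) 14 [-15.75012947  38.36707074  63.60962438 125.09114744 -49.0233343
  47.43095878   3.83460748]
(0.39, -0.28, 0.07) -166 [ 12.02510138  23.86158394  23.03351275 123.81591543 -15.9822581
  35.08928998 150.46204827]
```

Run:
```python
from rig import robot
from h import *
p=robot.state()['eef_pos']
robot.line_to([p[0],p[1],.42],feed=.25)
robot.move_pose([.5942,.2496,.40],[180,0,167])
robot.grip(.045)
robot.line_to([.5942,.2496,.11],feed=.25)
s=robot.state();print(s['time_s'],s['eef_pos'],s['tcp_rot'],s['finger_gap'],s['contact_force'])
for n in('side','top'):
    f=robot.grab_frame(n);np.savez(f'{n}1.npz',**f)
    im=f['image'][:,:,::-1];c=im[130:260,220:380] if n=='side' else im[130:260,140:300]
    cv2.imwrite(f'pics/{n}1.png',cv2.resize(c,None,fx=4,fy=4,interpolation=cv2.INTER_CUBIC))
```

```text
4.85 [0.59521181 0.2499361  0.11145958] [1.79901106e+02 1.24353522e-01 1.66993703e+02] 0.04473795992994353 [-0.01476922  0.00859264  0.43891454]
```

View pics/side1.png

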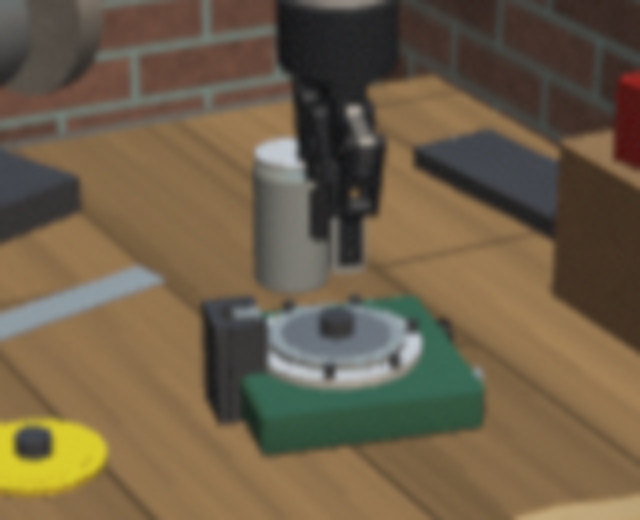

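The side crop shows the open fingers (crop px ~318 and 350) straddling the hub (337,322), clear of the oil can and pocket. Next I go down and grip.

Run:
```python
from rig import robot
from h import *
r=robot.line_to([.5942,.2496,.060],feed=.06,f_stop=6)
s=robot.state();print(r,s['time_s'],s['eef_pos'],s['contact_force'])
robot.grip(.0,60)
s=robot.state();print(s['finger_gap'],s['eef_pos'],s['contact_force'],s['moment'])
p=s['eef_pos']
r=robot.line_to([p[0],p[1],p[2]+.05],feed=.06,f_stop=25)
s=robot.state();print(r,s['finger_gap'],s['eef_pos'],s['contact_force'])
for n in('side','top'):
    f=robot.grab_frame(n);np.savez(f'{n}2.npz',**f)
    im=f['image'][:,:,::-1];c=im[130:260,220:380] if n=='side' else im[130:260,140:300]
    cv2.imwrite(f'pics/{n}2.png',cv2.resize(c,None,fx=4,fy=4,interpolation=cv2.INTER_CUBIC))
```

```text
False 5.9333 [0.59456319 0.24970384 0.06037154] [0.62497427 0.14620113 0.79020807]
0.020923381023769737 [0.59471941 0.24995069 0.06092645] [-0.66410902  0.58455623  5.32080433] [ 0.02249516  0.19525298 -0.04633939]
False 0.02087865556770754 [0.59435313 0.24984054 0.11051303] [ 0.31281313  0.4631046  -1.49381246]
```

View pics/side2.png

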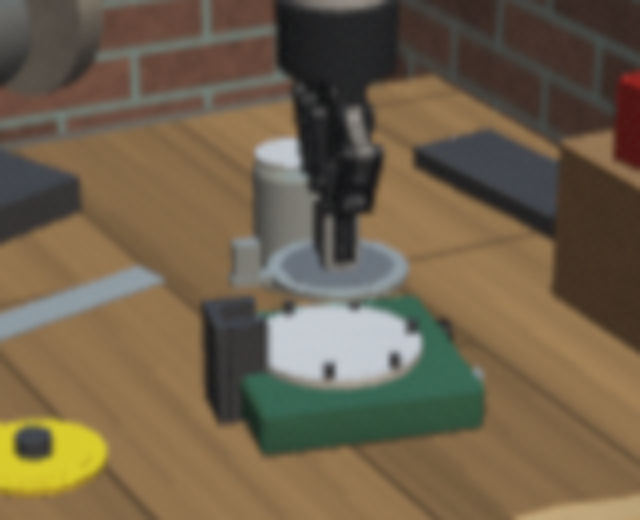

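The disc is lifted clear and level (tab at crop 245,260, above the empty deck). Next I carry it to the free bench spot and lay it down.

Run:
```python
from rig import robot
from h import *
p=robot.state()['eef_pos']
robot.line_to([p[0],p[1],.17],feed=.2)
robot.line_to([.53,-.06,.17],[180,0,180],feed=.2)
robot.line_to([.53,-.06,.04],feed=.15)
r=robot.line_to([.53,-.06,.015],feed=.03,f_stop=4)
s=robot.state();print(r,s['time_s'],s['eef_pos'],s['contact_force'],s['finger_gap'],s['joints'])
robot.grip(.05)
robot.sleep(.3)
s=robot.state();p=s['eef_pos'];print(p,s['contact_force'])
robot.line_to([p[0],p[1],.25],feed=.25)
robot.move_pose([.45,.12,.32],[180,0,180])
for n in('side','top'):
    f=robot.grab_frame(n);np.savez(f'{n}3.npz',**f)
    cv2.imwrite(f'pics/{n}3.png',f['image'][:,:,::-1])
print(robot.state()['time_s'])
```

```text
True 11.2 [ 0.52990447 -0.05997755  0.02091938] [-0.32620848 -0.72523115  4.41925843] 0.021112054720766778 [ -6.49047314  31.3831659   10.83444489 117.64562504 -10.69132025
  31.91712296 101.89791053]
[ 0.52924464 -0.059856    0.02055736] [-0.60449453 -0.3603688  -0.16909565]
13.9
```

View pics/side3.png

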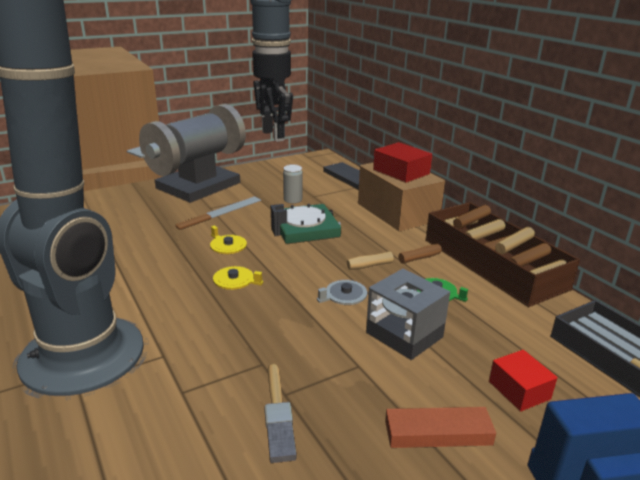

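View pics/top3.png

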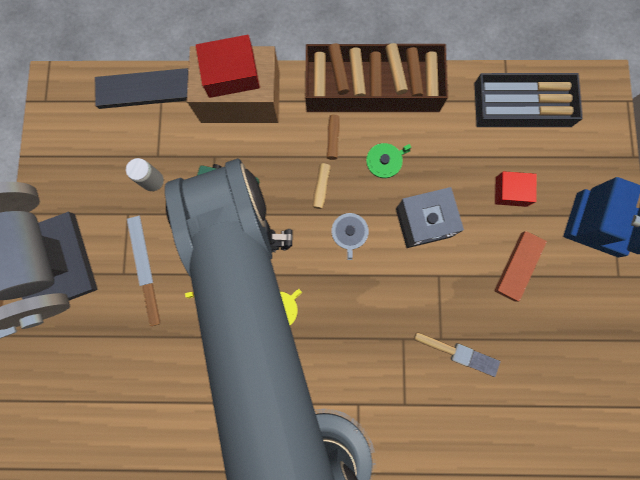

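The steel disc lies flat on the bench at top (350,231), tab towards the robot at (350,254). I'll measure the disc and tab.

Run:
```python
from h import *
from rig import robot
for n,z0 in(('top',0),('side',0)):
    f=dict(np.load(n+'3.npz'));w=cloud(f)
    hsv=cv2.cvtColor(f['image'],cv2.COLOR_RGB2HSV)
    reg=np.zeros((480,640),bool)
    if n=='top':reg[205:268,325:375]=1
    else:reg[270:312,308:372]=1
    st=reg&~((hsv[...,0]<25)&(hsv[...,1]>75))
    st=cv2.morphologyEx(st.astype(np.uint8),cv2.MORPH_OPEN,np.ones((2,2)))>0
    rad=np.hypot(w[...,0]-.53,w[...,1]+.06)
    P=w[st];print(n,st.sum(),'z plate',np.nanmedian(w[st&(rad<.044)&(rad>.02)][:,2]))
    # rim circle
    c=max(cv2.findContours((st).astype(np.uint8),cv2.RETR_EXTERNAL,cv2.CHAIN_APPROX_NONE)[0],key=cv2.contourArea)[:,0]
    q=np.array([ray(f,*p,.005)[:2] for p in c]);
    ctr=np.array([.53,-.06])
    for _ in range(5):
        d=np.hypot(*(q-ctr).T);k=(d<.05)&(d>.035)
        A=np.c_[2*q[k],np.ones(k.sum())];x=np.linalg.lstsq(A,(q[k]**2).sum(1),rcond=None)[0];ctr=x[:2];R=np.sqrt(x[2]+ctr@ctr)
    print(' circle',ctr,R,k.sum())
    tb=st&(w[...,2]>.016)&(np.hypot(w[...,0]-ctr[0],w[...,1]-ctr[1])>.045)
    tm=tb&(w[...,2]>.021)
    uv=np.argwhere(tm)[:,::-1].mean(0);print(' tab px',tm.sum(),uv,ray(f,*uv,.028),np.median(w[tm],0))
    hb=st&(np.hypot(w[...,0]-ctr[0],w[...,1]-ctr[1])<.02)&(w[...,2]>.015)
    uv=np.argwhere(hb)[:,::-1].mean(0);print(' hub',hb.sum(),uv,ray(f,*uv,.02),np.median(w[hb],0))
for p,y in (((.466,-.06,.1),0),((.466,-.06,.018),0),((.466,-.06,.2),14),((.39,-.28,.12),14)):
    print(p,y,robot.solve_ik(list(p),[180,0,y]))
```

```text
top 1160 z plate 0.005611060509304933
 circle [ 0.5266145  -0.06346339] 0.044804264610265994 102
 tab px 28 [350.42857143 254.        ] [ 0.46913385 -0.06151179  0.028     ] [ 0.46929152 -0.06166993  0.02717569]
 hub 74 [350.31081081 229.7972973 ] [ 0.52858302 -0.06203753  0.02      ] [ 0.52824635 -0.06146025  0.01952544]
side 1096 z plate 0.004757509691606598
 circle [ 0.53047133 -0.06694347] 0.04750532127626752 89
 tab px 130 [357.61538462 297.55384615] [ 0.5198776 -0.1232262  0.028    ] [ 0.49222581 -0.20216194  0.06912331]
 hub 64 [346.0625   286.046875] [ 0.52914181 -0.06495856  0.02      ] [ 0.53068614 -0.06321776  0.01834434]
(0.466, -0.06, 0.1) 0 [-22.00117029  20.61571418  29.52141278 124.24244462 -16.09406996
  38.74484208 -71.39532168]
(0.466, -0.06, 0.018) 0 [-17.33236634  29.51256716  24.50032086 126.58338018 -25.32714572
  28.52507098 -63.12026777]
(0.466, -0.06, 0.2) 14 [-21.52057334  10.6650936   27.11239687 118.83654786  -6.16039963
  51.80894407 -66.99314151]
(0.39, -0.28, 0.12) 14 [  0.24679863  20.67061789  37.41383651 122.39872979 -18.53284034
  42.43482681 -26.2651264 ]
```

Run:
```python
from h import *
f=np.load('top3.npz');g=np.load('side3.npz')
A=f['image'][205:270,320:385,::-1];B=g['image'][265:330,305:385,::-1]
r=lambda c:cv2.resize(c,None,fx=5,fy=5,interpolation=cv2.INTER_CUBIC)
cv2.imwrite('pics/disc3.png',np.hstack([r(A),r(B)]))
```

```text
(no output)
```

View pics/disc3.png

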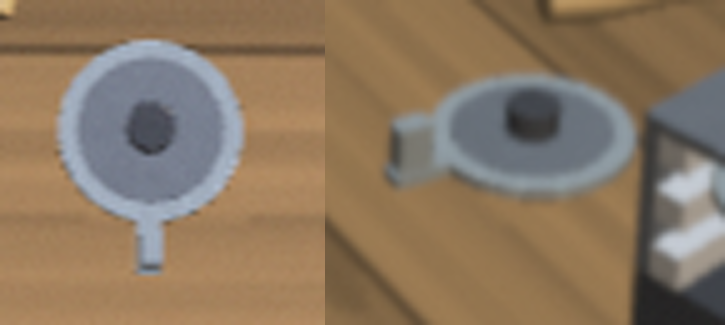

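Run:
```python
from rig import robot
from h import *
f=dict(np.load('side0.npz'));w=cloud(f);hsv=cv2.cvtColor(f['image'],cv2.COLOR_RGB2HSV)
m=np.zeros((480,640),bool);m[270:350,365:420]=1;m&=(hsv[...,2]>195)&(hsv[...,1]<40)
print('ledge z',np.histogram(w[m][:,2],np.arange(.02,.1,.004)))
robot.grip(.032)
robot.move_pose([.465,-.060,.2],[180,0,0])
robot.line_to([.465,-.060,.05],feed=.2)
r=robot.line_to([.465,-.060,.021],feed=.06,f_stop=5)
s=robot.state();print(r,s['time_s'],s['eef_pos'],s['tcp_rot'],s['contact_force'],s['joints'])
robot.grip(0,90)
s=robot.state();print(s['finger_gap'],s['eef_pos'],s['contact_force'])
p=s['eef_pos'];robot.line_to([p[0],p[1],p[2]+.1],feed=.12)
for n in('side','top'):
    f=robot.grab_frame(n);np.savez(f'{n}4.npz',**f);cv2.imwrite(f'pics/{n}4.png',f['image'][:,:,::-1])
s=robot.state();print(s['time_s'],s['finger_gap'],s['eef_pos'],s['contact_force'])
```

```text
ledge z (array([ 0,  0,  0,  0,  0,  0, 14, 30,  0,  0,  0,  0,  0, 27,  3,  0,  0,
        0,  0]), array([0.02 , 0.024, 0.028, 0.032, 0.036, 0.04 , 0.044, 0.048, 0.052,
       0.056, 0.06 , 0.064, 0.068, 0.072, 0.076, 0.08 , 0.084, 0.088,
       0.092, 0.096]))
False 18.0 [ 0.46488293 -0.06014125  0.02075825] [ 1.79994226e+02  3.01168854e-02 -1.19934597e-02] [-0.73543007  0.57293679  0.09851601] [-13.76171007  28.40633394  19.90798518 126.45319186 -20.10347025
  28.09227659 -68.20458205]
0.007730583355657081 [ 0.46518594 -0.06006955  0.02146473] [-1.61687408 -0.4699731   4.85586507]
19.4167 0.0075008419553191956 [ 0.46451337 -0.06001715  0.12065115] [-0.01970575 -0.03194684 -1.30762701]
```

View pics/side4.png

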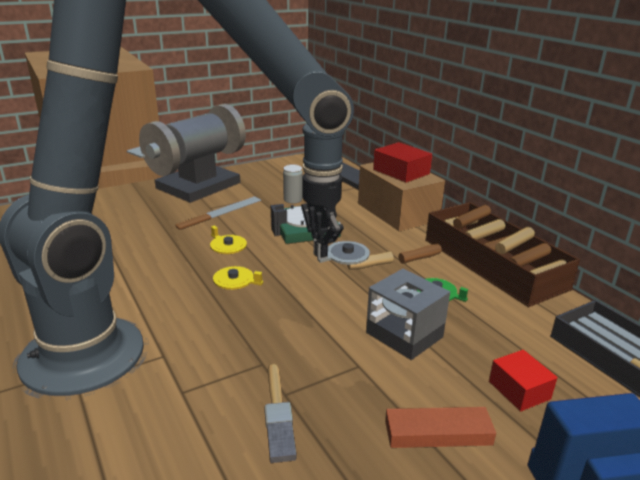

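View pics/top4.png

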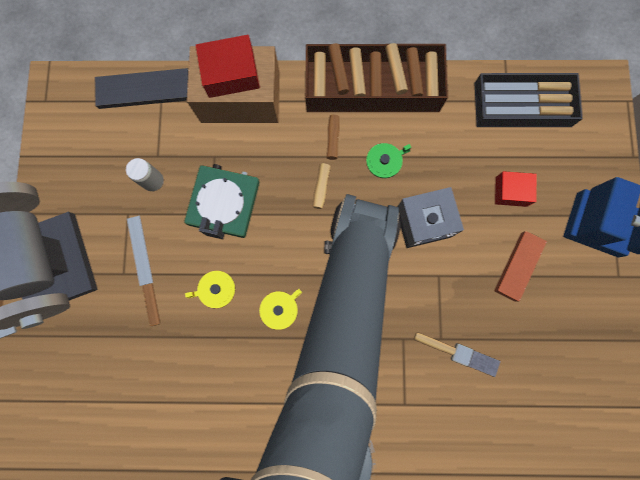

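```bash
cat >> h.py <<'E'
YAW=14.1
ex=np.array([np.cos(np.radians(YAW)),np.sin(np.radians(YAW))]);ey=np.array([-ex[1],ex[0]])
S=np.array([.548,-.2393]);OFF=.0643
def tcp(s,z,lat=0.):
    p=S+ex*(s-OFF)+ey*lat;return [p[0],p[1],z]
E
python3 - <<'E'
from rig import robot
from h import *
robot.line_to(tcp(-.108,.16),[180,0,YAW],feed=.15)
robot.line_to(tcp(-.108,.0742),feed=.1)
robot.sleep(.3)
s=robot.state();print(s['time_s'],s['finger_gap'],s['eef_pos'],tcp(-.108,.0742),s['tcp_rot'],s['contact_force'])
for n in('side','top'):
    f=robot.grab_frame(n);np.savez(f'{n}5.npz',**f);im=f['image'][:,:,::-1]
    c=im[250:370,300:460] if n=='side' else im[150:290,320:480]
    cv2.imwrite(f'pics/{n}5.png',cv2.resize(c,None,fx=5 if n=='side' else 4,fy=5 if n=='side' else 4,interpolation=cv2.INTER_CUBIC))
E
```

```text
22.475 0.007604554243637912 [ 0.38110586 -0.28135255  0.07455857] [np.float64(0.38089105176643817), np.float64(-0.2812748665307317), 0.0742] [ 1.79973960e+02 -3.91891357e-02  1.41044591e+01] [ 0.1101479   0.34243091 -1.91720831]
```

View pics/side5.png

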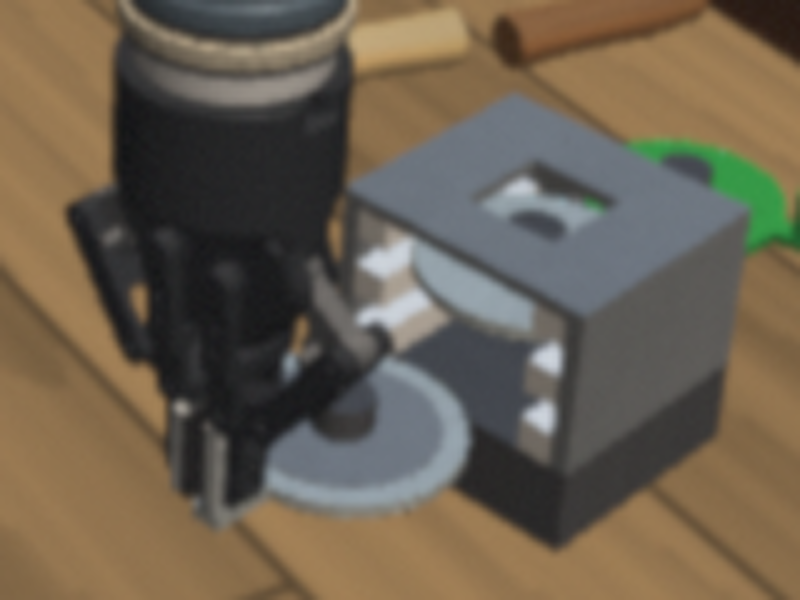

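View pics/top5.png

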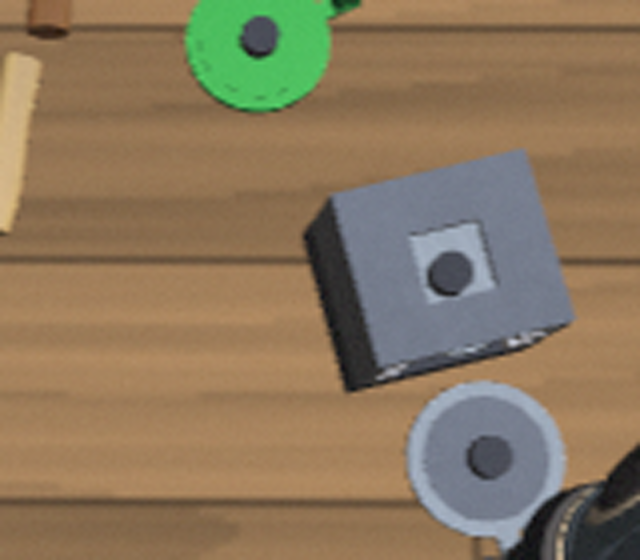

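Run:
```python
from h import *
f=dict(np.load('top5.npz'));w=cloud(f);hsv=cv2.cvtColor(f['image'],cv2.COLOR_RGB2HSV)
def bench(w,c,r0=.09,r1=.2):
    d=np.hypot(w[...,0]-c[0],w[...,1]-c[1]);m=(d<r1)&(d>r0)&(np.abs(w[...,2])<.008);return np.median(w[m][:,2])
e=tcp(-.108,0);ec=S+ex*-.108;print('expected disc',ec,'bench z',bench(w,ec))
d=np.hypot(w[...,0]-ec[0],w[...,1]-ec[1]);
pl=(d<.055)&(w[...,2]>.045)&(w[...,2]<.066)&(hsv[...,1]<70)&(hsv[...,2]>90)
P=w[pl&(d<.04)&(d>.016)];A=np.c_[P[:,:2]-ec,np.ones(len(P))];k=np.linalg.lstsq(A,P[:,2],rcond=None)[0];print('plate plane',k,'pitch along ex deg',np.degrees(k[:2]@ex),'lat',np.degrees(k[:2]@ey))
zt=.0595
cc=max(cv2.findContours(pl.astype(np.uint8),cv2.RETR_EXTERNAL,cv2.CHAIN_APPROX_NONE)[0],key=cv2.contourArea)[:,0]
q=np.array([ray(f,*p,zt)[:2] for p in cc]);ctr=ec.copy()
ang=((q-ec)@ex);q=q[ang>-.015]
for _ in range(5):
    dd=np.hypot(*(q-ctr).T);kk=(dd<.05)&(dd>.04)
    x=np.linalg.lstsq(np.c_[2*q[kk],np.ones(kk.sum())],(q[kk]**2).sum(1),rcond=None)[0];ctr=x[:2]
print('circle',ctr,np.sqrt(x[2]+ctr@ctr),kk.sum())
hb=(d<.025)&(hsv[...,2]<100);uv=np.argwhere(hb)[:,::-1].mean(0);print('hub',hb.sum(),ray(f,*uv,.0735))
# window + roof in same image
c=np.array([.548,-.2407]);r=np.hypot(w[...,0]-c[0],w[...,1]-c[1])
m=(w[...,2]<.1)&(r<.032)
k2=max(cv2.findContours(m.astype(np.uint8),cv2.RETR_EXTERNAL,cv2.CHAIN_APPROX_NONE)[0],key=cv2.contourArea)
W=cv2.minAreaRect(np.array([ray(f,*p,.106)[:2] for p in k2[:,0]],np.float32));print('window',W)
m=(abs(w[...,2]-.105)<.006)&(r<.09);k3=max(cv2.findContours(m.astype(np.uint8),cv2.RETR_EXTERNAL,cv2.CHAIN_APPROX_NONE)[0],key=cv2.contourArea)
Rf=cv2.minAreaRect(np.array([ray(f,*p,.106)[:2] for p in k3[:,0]],np.float32));print('roof',Rf,'z',np.median(w[m][:,2]))
for nm,o in(('win',W[0]),('roof',Rf[0])):
    for n2,cn in(('circle',ctr),('hub',ray(f,*uv,.0735)[:2])):
        v=cn-np.array(o);print(nm,n2,'s',v@ex,'lat',v@ey)
g=dict(np.load('side5.npz'));w=cloud(g);d=np.hypot(w[...,0]-ec[0],w[...,1]-ec[1])
hsv=cv2.cvtColor(g['image'],cv2.COLOR_RGB2HSV)
P=w[(d<.04)&(d>.016)&(w[...,2]>.045)&(w[...,2]<.066)&(hsv[...,1]<70)&(hsv[...,2]>90)]
A=np.c_[P[:,:2]-ec,np.ones(len(P))];k=np.linalg.lstsq(A,P[:,2],rcond=None)[0];print('side plate',len(P),k,np.degrees(k[:2]@ex),np.degrees(k[:2]@ey),'bench',bench(w,ec))
r=np.hypot(w[...,0]-c[0],w[...,1]-c[1]);m=(hsv[...,2]>195)&(hsv[...,1]<40)&(r<.07)
for lo in(.04,.066):
    q=w[m&(w[...,2]>lo)&(w[...,2]<lo+.02)];print('ledge',len(q),np.median(q[:,2]),((q[:,:2]-c)@ey).min(),((q[:,:2]-c)@ey).max())
```

```text
expected disc [ 0.44325382 -0.26561042] bench z -0.0005864159674204839
plate plane [-0.00561518 -0.00329463  0.05862524] pitch along ex deg -0.3580198034965116 lat -0.10470398210268152
circle [ 0.44233094 -0.266544  ] 0.04423289763605416 66
hub 195 [ 0.45322004 -0.32744362  0.0735    ]
window ((0.5459554195404053, -0.24191319942474365), (0.041997410356998444, 0.04050275310873985), 12.87956428527832)
roof ((0.5497186779975891, -0.23988774418830872), (0.10143816471099854, 0.11336196959018707), 13.791882514953613) z 0.10513327801158712
win circle s -0.10650291191916747 lat 0.0013557490216396688
win hub s -0.11077794872852315 lat -0.060361830266290516
roof circle s -0.11064622228436988 lat 0.00030810292301016243
roof hub s -0.11492125909372555 lat -0.06140947636492002
side plate 485 [-0.00387059  0.00939805  0.05810837] -0.08390805930509167 0.5762719308536697 bench -0.0012075592684618885
ledge 46 0.048866929128984604 -0.04153729389269914 0.04785148189293309
ledge 50 0.07455254255440275 -0.04270700449907108 0.048112978561836564
```

Run:
```python
from rig import robot
from h import *
Z=.0740;L=-.0005
def st(t):
    s=robot.state();p=np.array(s['eef_pos'][:2])-S;print(t,round(s['time_s'],2),'s',round(p@ex+OFF,4),'lat',round(p@ey,4),'z',round(s['eef_pos'][2],4),s['contact_force'].round(2),s['moment'].round(2),round(s['finger_gap'],4))
r=robot.line_to(tcp(-.075,Z,L),feed=.04,f_stop=8);st(r)
if not r:
    r=robot.line_to(tcp(-.03,Z,L),feed=.04,f_stop=8);st(r)
for n in('side','top'):
    f=robot.grab_frame(n);np.savez(f'{n}6.npz',**f);im=f['image'][:,:,::-1]
    c=im[250:370,300:460] if n=='side' else im[150:290,320:480]
    cv2.imwrite(f'pics/{n}6.png',cv2.resize(c,None,fx=5 if n=='side' else 4,fy=5 if n=='side' else 4,interpolation=cv2.INTER_CUBIC))
```

```text
False 23.55 s -0.0753 lat -0.0005 z 0.074 [ 0.18 -0.12 -0.78] [-0.03  0.14 -0.01] 0.0071
False 24.82 s -0.0304 lat -0.0005 z 0.074 [-0.2  -0.23 -1.92] [-0.03  0.05 -0.03] 0.0073
```

View pics/side6.png

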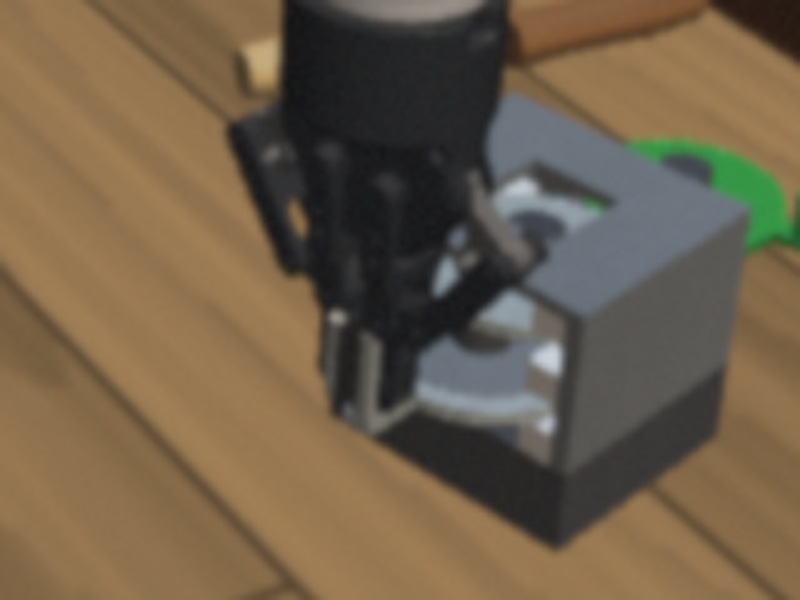

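View pics/top6.png

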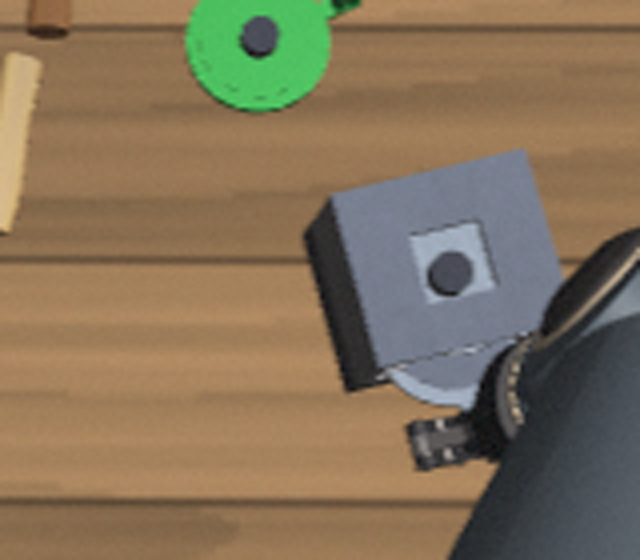

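Run:
```python
from rig import robot
from h import *
L=-.0005
def st(t):
    s=robot.state();p=np.array(s['eef_pos'][:2])-S;print(t,round(s['time_s'],2),'s',round(p@ex+OFF,4),'lat',round(p@ey,4),'z',round(s['eef_pos'][2],4),s['contact_force'].round(2),s['moment'].round(2),round(s['finger_gap'],4))
r=robot.line_to(tcp(-.006,.074,L),feed=.03,f_stop=8);st(r)
if not r:
    r=robot.line_to(tcp(-.006,.069,L),feed=.01,f_stop=3);st(r)
    z=robot.state()['eef_pos'][2]
    r=robot.line_to(tcp(.006,z+.0003,L),feed=.012,f_stop=10);st(r)
```

```text
False 25.88 s -0.0062 lat -0.0005 z 0.0739 [ 0.5   0.16 -1.04] [ 0.    0.08 -0.09] 0.0074
True 26.25 s -0.0062 lat -0.0006 z 0.0711 [-0.31 -0.48  4.12] [ 0.01 -0.02 -0.  ] 0.0074
False 27.47 s 0.004 lat -0.0007 z 0.0713 [-5.31 -1.47  6.34] [-0.28  1.01  0.05] 0.0074
```

Run:
```python
from rig import robot
from h import *
L=-.0005
def st(t):
    s=robot.state();p=np.array(s['eef_pos'][:2])-S;print(t,round(s['time_s'],2),'s',round(p@ex+OFF,4),'lat',round(p@ey,4),'z',round(s['eef_pos'][2],4),s['contact_force'].round(2),s['moment'].round(2),round(s['finger_gap'],4))
robot.sleep(.2);st('hold')
z=robot.state()['eef_pos'][2]
r=robot.line_to(tcp(.014,z,L),feed=.012,f_stop=8);st(r)
robot.grip(.026);robot.sleep(.3);st('open')
robot.line_to(tcp(-.02,.16,L),feed=.15) if False else None
p=robot.state()['eef_pos'];robot.line_to([p[0],p[1],p[2]+.08],feed=.12);st('up')
robot.line_to(tcp(-.08,.25,L),feed=.2)
robot.move_pose([.45,.15,.35],[180,0,YAW])
for n in('side','top'):
    f=robot.grab_frame(n);np.savez(f'{n}7.npz',**f);im=f['image'][:,:,::-1];cv2.imwrite(f'pics/{n}7f.png',im)
    c=im[250:370,300:460] if n=='side' else im[150:290,320:480]
    cv2.imwrite(f'pics/{n}7.png',cv2.resize(c,None,fx=5 if n=='side' else 4,fy=5 if n=='side' else 4,interpolation=cv2.INTER_CUBIC))
st('')
```

```text
hold 27.67 s 0.004 lat -0.0007 z 0.0713 [-5.52 -0.85  6.52] [-0.26  0.97 -0.02] 0.0072
True 28.03 s 0.0042 lat -0.0007 z 0.0713 [-0.85  1.01  4.75] [ 0.01  0.01 -0.04] 0.0076
open 28.65 s 0.0036 lat -0.0008 z 0.0711 [ 0.14 -0.53 -0.1 ] [ 0.01 -0.01  0.01] 0.0261
up 29.47 s 0.0033 lat -0.0003 z 0.1505 [-0.47  0.03 -0.8 ] [ 0.06 -0.01 -0.01] 0.0262
 31.98 s 0.0641 lat 0.4001 z 0.3497 [ 0.1  -0.63  0.58] [-0.06 -0.01 -0.  ] 0.0258
```

View pics/side7.png

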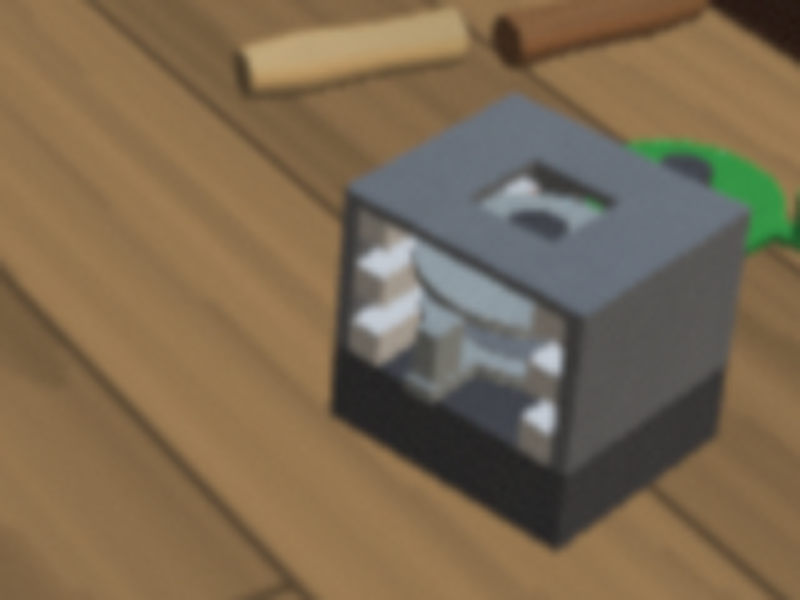

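View pics/top7.png

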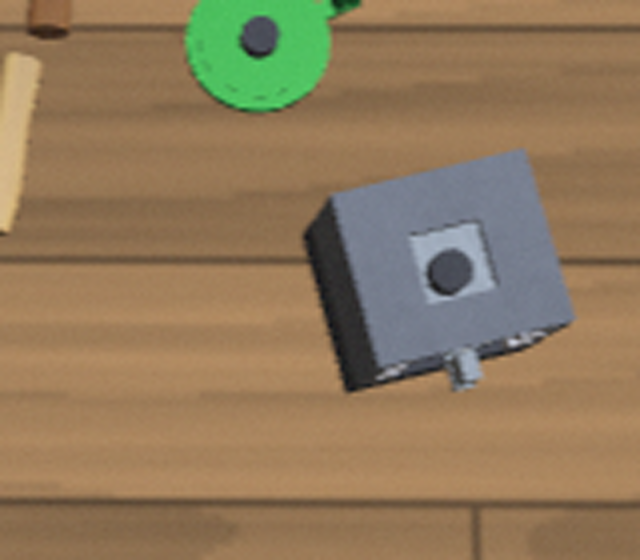

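View pics/top7f.png

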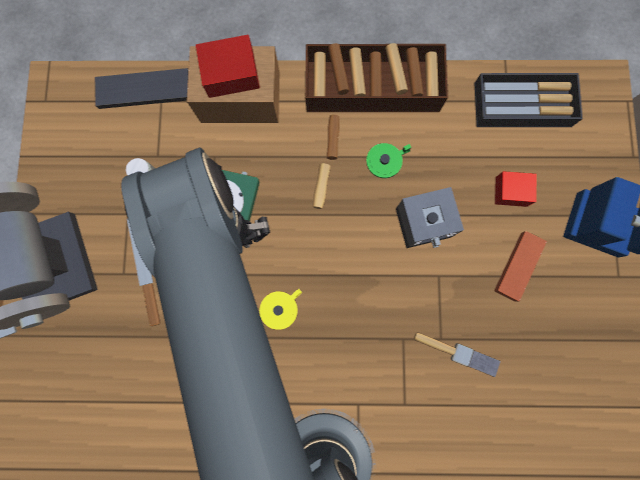

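Run:
```python
from h import *
for n in('top','side'):
    f=dict(np.load(n+'7.npz'));w=cloud(f);c=np.array([.5497,-.2399])if n=='top' else np.array([.5509,-.2415])
    s=(w[...,:2]-c)@ex;l=(w[...,:2]-c)@ey
    # relative to roof centre: mouth at -.0505 or so
    roof=(abs(w[...,2]-.105)<.003)&(abs(s)<.07)&(abs(l)<.07);k=max(cv2.findContours(roof.astype(np.uint8),cv2.RETR_EXTERNAL,cv2.CHAIN_APPROX_NONE)[0],key=cv2.contourArea)[:,0]
    q=np.array([ray(f,*p,.106)[:2] for p in k])-c;print(n,'roof s',np.percentile(q@ex,[1,99]),'lat',np.percentile(q@ey,[1,99]))
    tb=(s<-.046)&(s>-.09)&(abs(l)<.02)&(w[...,2]>.045)&(w[...,2]<.085)
    print(' tab n',tb.sum(),'s',np.percentile(s[tb],[2,50,98]),'lat',np.percentile(l[tb],[2,50,98]),'z',np.percentile(w[tb][:,2],[2,50,98]))
    top=tb&(w[...,2]>.073)
    if top.any():print(' top n',top.sum(),'s',s[top].min(),s[top].max(),'lat',l[top].min(),l[top].max())
    up=(abs(w[...,2]-.0955)<.004)&(np.abs(s)<.03)&(np.abs(l)<.03);
    f0=dict(np.load(n+'0.npz'));w0=cloud(f0);u0=(abs(w0[...,2]-.0955)<.004)&(np.abs((w0[...,:2]-c)@ex)<.03)&(np.abs((w0[...,:2]-c)@ey)<.03)
    print(' upper hub',np.median(w[up],0),np.median(w0[u0],0))
    P=w[(abs(s)<.045)&(abs(l)<.03)&(w[...,2]>.045)&(w[...,2]<.066)]
    print(' plate z in slot',len(P),np.percentile(P[:,2],[10,50,90]) if len(P) else '')
```

```text
top roof s [-0.05032222  0.05056441] lat [-0.05654661  0.05596977]
 tab n 78 s [-0.06787266 -0.0578547  -0.0480995 ] lat [-0.00613939  0.00208277  0.00816594] z [0.05037888 0.07529497 0.08225769]
 top n 45 s -0.06650239865002337 -0.04821393235082871 lat -0.008319176270489398 0.01139164094042465
 upper hub [ 0.54482929 -0.24272348  0.09488867] [ 0.54476452 -0.24255224  0.09517839]
 plate z in slot 0 
side roof s [-0.05303272  0.05154023] lat [-0.05738476  0.0565497 ]
 tab n 182 s [-0.06653841 -0.05971854 -0.04650012] lat [-0.00581737 -0.00175396  0.00782333] z [0.04937488 0.06701685 0.08108685]
 top n 68 s -0.06482689119346509 -0.0461037509168651 lat -0.011878331185760179 0.010869725124842525
 upper hub [ 0.55089529 -0.23869535  0.09498052] [ 0.5508226  -0.23743993  0.09517746]
 plate z in slot 142 [0.05159229 0.05470952 0.05621265]
```

Run:
```python
from h import *
f=np.load('top7.npz');g=np.load('side7.npz')
A=f['image'][185:260,390:475,::-1];B=g['image'][265:362,360:455,::-1]
cv2.imwrite('pics/z_top.png',cv2.resize(A,None,fx=8,fy=8,interpolation=cv2.INTER_CUBIC))
cv2.imwrite('pics/z_side.png',cv2.resize(B,None,fx=6,fy=6,interpolation=cv2.INTER_CUBIC))
```

```text
(no output)
```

View pics/z_top.png

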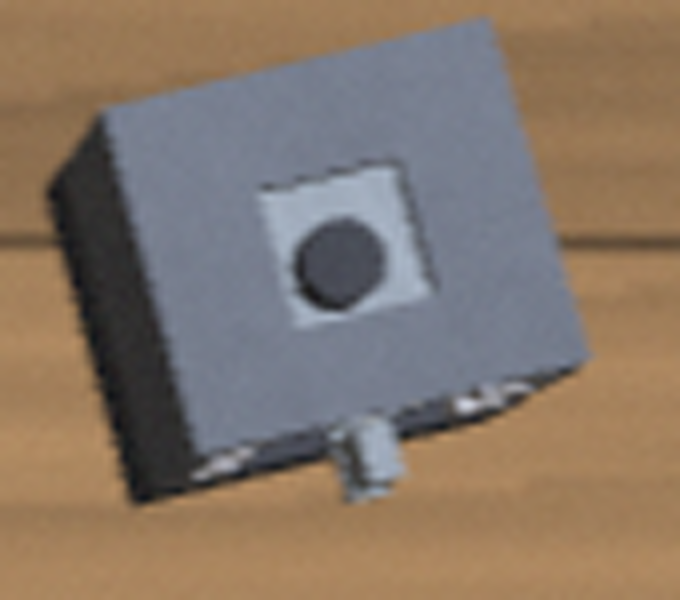

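View pics/z_side.png

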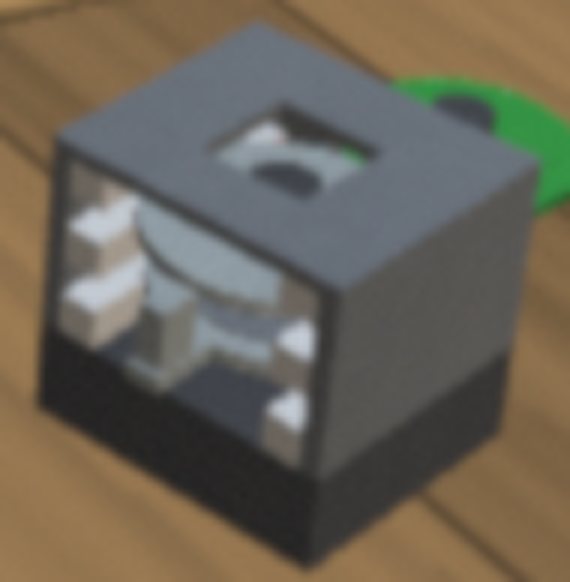

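Run:
```python
from h import *
f=dict(np.load('top7.npz'));g=dict(np.load('side7.npz'))
T=lambda u,v,z:ray(f,390+(u+.5)/8-.5,185+(v+.5)/8-.5,z)[:2]
Q=lambda u,v,z:ray(g,360+(u+.5)/6-.5,265+(v+.5)/6-.5,z)[:2]
def rep(n,F,win,roof,pts):
    w=np.mean([F(*p,.106) for p in win],0);r=[F(*p,.106) for p in roof];rc=np.mean(r,0)
    e=(r[1]-r[2]);e/=np.linalg.norm(e)  # rear-front
    print(n,'yaw',np.degrees(np.arctan2(e[1],e[0])),'wincentre',w,'roofc',rc,'win-roof s',(w-rc)@ex,(w-rc)@ey,'winsize',[np.linalg.norm(F(*win[i],.106)-F(*win[i-1],.106)).round(4) for i in range(4)],'roof s',[((x-w)@ex).round(4) for x in r])
    for k,(u,v,z) in pts.items():
        q=F(u,v,z)-w;print('  ',k,'s',q@ex,'lat',q@ey)
rep('top',T,[(260,190),(395,163),(437,292),(297,327)],[(103,108),(492,18),(590,352),(203,458)],dict(blockouter=(385,482,.078),tip=(370,499,.056),tipbottom=(370,499,.05),upperhub=(341,258,.096)))
rep('side',Q,[(283,103),(380,155),(308,202),(208,152)],[(262,20),(540,160),(335,292),(60,135)],dict(blockouter_top_mid=(152,302,.078),blockouter_botmid=(152,360,.056),tip=(146,378,.056),upperhub=(288,178,.096)))
```

```text
top yaw 13.687982291303136 wincentre [ 0.54754549 -0.24003093] roofc [ 0.55041749 -0.24003407] win-roof s -0.002784710782731713 0.000702710230277613 winsize [np.float64(0.0397), np.float64(0.0384), np.float64(0.0378), np.float64(0.0401)] roof s [np.float64(0.0532), np.float64(0.0519), np.float64(-0.0455), np.float64(-0.0484)]
   blockouter s -0.06463551067368244 lat 0.0006831092883176231
   tip s -0.06667572036904945 lat 0.00010079168336713972
   tipbottom s -0.06624109748633114 lat -0.0015376593864175807
   upperhub s -0.002315026586935188 lat 7.998897747324536e-06
side yaw 13.800963807381686 wincentre [ 0.54976461 -0.24225124] roofc [ 0.55237147 -0.24044353] win-roof s -0.0029687081680159315 -0.0011181834681944468 winsize [np.float64(0.0395), np.float64(0.039), np.float64(0.037), np.float64(0.038)] roof s [np.float64(0.0552), np.float64(0.0527), np.float64(-0.0499), np.float64(-0.0461)]
   blockouter_top_mid s -0.06131573193547294 lat 0.0030372359021888034
   blockouter_botmid s -0.05973926228300438 lat 0.0022484248179333987
   tip s -0.06801467463364844 lat -0.002343335929036893
   upperhub s -0.00016788394219703414 lat 0.0012668799387760116
```

Both views put the disc about 2–4 mm past slot_low, where it met the posts. That is close to the +4 mm limit, but the estimate is only good to about 1.5 mm. I'll regrip the tab and ease it back 2 mm, which keeps it inside the tolerance either way.

Run:
```python
from rig import robot
from h import *
L=-.0007
def st(t):
    s=robot.state();p=np.array(s['eef_pos'][:2])-S;print(t,round(s['time_s'],2),'s',round(p@ex+OFF,4),'lat',round(p@ey,4),'z',round(s['eef_pos'][2],4),s['contact_force'].round(2),s['moment'].round(2),round(s['finger_gap'],4));return p@ex+OFF,p@ey,s['eef_pos'][2]
robot.move_pose(tcp(-.08,.25,L),[180,0,YAW])
robot.line_to(tcp(.0035,.15,L),feed=.2)
robot.line_to(tcp(.0035,.09,L),feed=.1)
r=robot.line_to(tcp(.0035,.0712,L),feed=.04,f_stop=6);st(r)
robot.grip(0,40);a=st('grip')
r=robot.line_to(tcp(a[0]-.002,.0712,a[1]),feed=.008,f_stop=10);robot.sleep(.2);st(r)
robot.grip(.026);robot.sleep(.2);st('open')
p=robot.state()['eef_pos'];robot.line_to([p[0],p[1],p[2]+.08],feed=.12);st('up')
robot.line_to(tcp(-.08,.25,L),feed=.2)
robot.move_pose([.45,.15,.35],[180,0,YAW])
for n in('side','top'):
    f=robot.grab_frame(n);np.savez(f'{n}8.npz',**f);im=f['image'][:,:,::-1]
    c=im[265:362,360:455] if n=='side' else im[185:260,390:475];k=6 if n=='side' else 8
    cv2.imwrite(f'pics/{n}8.png',cv2.resize(c,None,fx=k,fy=k,interpolation=cv2.INTER_CUBIC))
    cv2.imwrite(f'pics/{n}8f.png',im)
st('')
```

```text
False 35.75 s 0.0034 lat -0.0007 z 0.0711 [-0.78 -0.31  0.14] [-0.01 -0.01 -0.01] 0.0257
grip 36.03 s 0.0035 lat -0.0009 z 0.0714 [ 0.16 -0.17 -0.21] [-0.08  0.04  0.03] 0.0086
False 36.63 s 0.0017 lat -0.0009 z 0.0713 [0.92 0.05 1.72] [ 0.07 -0.22  0.04] 0.009
open 37.14 s 0.0014 lat -0.0009 z 0.0711 [0.34 0.04 0.44] [ 0.02 -0.    0.01] 0.0261
up 37.96 s 0.0011 lat -0.0004 z 0.1506 [-0.46  0.17 -0.17] [ 0.02  0.05 -0.03] 0.0262
 40.46 s 0.0641 lat 0.4002 z 0.3497 [ 0.43 -0.22  0.29] [-0.04  0.01  0.01] 0.0259
```

View pics/top8.png

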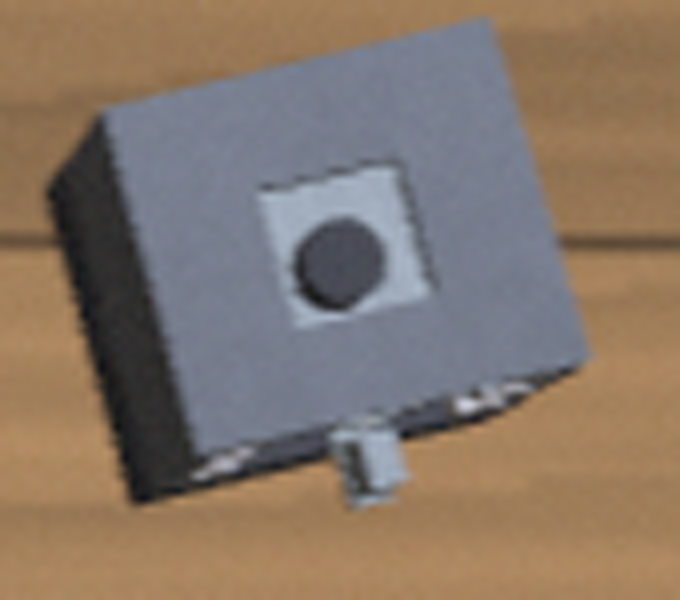

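View pics/side8.png

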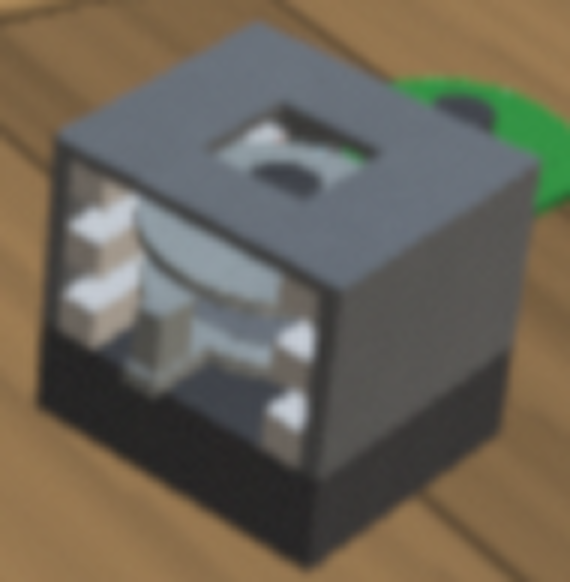

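View pics/side8f.png

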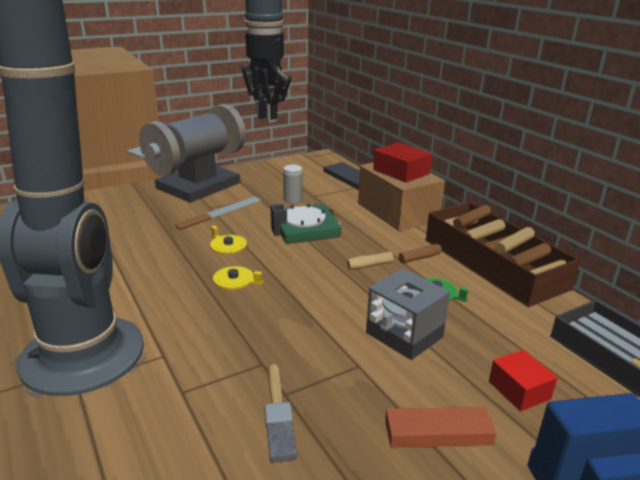

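The tab tip moved out about one pixel (2 mm) in the top view, to roughly +1 mm from slot_low. The upper disc's hub is unmoved and the bystanders look as they did at the start.

Run:
```python
from rig import robot
print(robot.finish_job(),robot.state()['time_s'])
```

```text
the job is handed in; nothing more can be done
the job is handed in; nothing more can be done
```

The disc is in the rack's lower slot, tab outwards and let go of. I handed the job in at about 40 s. I don't know the verdict, because the interface reports none.

I lifted the disc out of the machine by its hub and laid it flat on the bench. I then gripped it by the tab and slid it into the slot until it met the back posts.

**Position along the slot:** both cameras and the arm's position put the disc about 2–4 mm past slot_low when it met the posts. Contact should have been at 0, so this disagrees with the description. The estimate is only good to about 1.5 mm and the limit is +4 mm. I therefore regripped the tab and eased it back 2 mm, so the disc may no longer touch the posts.

**Last checks:**
- **Along the slot:** the disc's centre is about +1 mm from slot_low.
- **Sideways:** it is within about 1 mm of the middle by the arm's position and the top view. The side view was less clear, at 2–3 mm.
- **Height:** ledge contact was felt at the expected height, about 50 mm.
- **Upper disc:** its hub moved by no more than about 1 mm between the first picture and the one taken after insertion, and it looks the same in the last one.
- **Other things on the bench:** they look unmoved in the pictures; I did not measure them.
- **Robot:** the arm is clear and touches nothing.

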